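Hook the trapped gauge bar out of its slot

ROBOT

A 6-joint arm with a two-finger parallel gripper is mounted at the origin on the work surface. World frame = base frame: x ahead of the robot, y to its left, z up, the work surface at z = 0. Lengths are in m, angles in rad, forces in N, time in s.
With the tool pointing down it reaches from about 0.375 to 0.925 m from the base axis. Payload 5.7 kg.
Tool frame: the origin (TCP) lies midway between the tips of the shut fingers; the grasp point (between the pads) lies 19 mm behind it; z points along the fingers, y is the line along which they close (so a half turn about z gives the same grasp; the last joint's range is limited). The gripper opens to 88 mm and grips with 3 to 60 N. Pads are 20 mm wide; open, the fingers measure 115 mm over their backs; the gripper's body (75 mm by 178 mm) begins 61 mm behind the grasp point.
Start: joints at [-1.392, 0.359, 1.51, -0, 1.272, -0.115], TCP at [0.174, -0.574, 0.188] pointing down, gripper open.
Joint ranges: [-2.97, 2.97], [-1.01, 2.36], [0.21, 2.38], [-0.96, 4.11], [0.2, 2.71], [-2.98, 2.98]. Speed limits (rad/s): [2.39, 2.39, 3.14, 3.14, 3.14, 3.14].

INTERFACE

Orientations are given as a unit quaternion [x, y, z, w].
In Python, from bench import move_ptp, servo_line, goto_joints, move_gripper, sleep, inverse_kinematics, capture, PlanningError, close_job, spot_in, silhouettes, current_clock, current_joint_pos, current_qvel, current_joint_torque, current_position, current_orientation, current_force, current_torque, current_finger_gap, current_grip_force gives the robot as it stands. Calls block until the motion is done:
- move_ptp(position, orientation): joint-space move of the TCP to a pose.
- servo_line(position, orientation=None, rate=0.15, contact_N=None): straight line of the TCP; orientation=None keeps the orientation; rate is the mean speed in m/s. With contact_N (N) it stops when the force on the tool has changed by that much, and returns True; else False.
- goto_joints(angles): joint-space move.
- move_gripper(opening): finger opening in m; the grip force is fixed at half the most; returns when the fingers have stopped.
- sleep(seconds).
- inverse_kinematics(position, orientation): joint angles nearest the present ones, or None.
- capture(name): name is "side" or "top" or "wrist"; returns a dict with "image" (420x560x3 uint8, blue, green, red), "range_z" (420x560 float32, m along the optical axis (not along the pixel's ray), 0 where there is no reading), "intrinsics" (3x3 intrinsics, pixels), "R" (3x3) and "t" (3): a world point X has camera coordinates R X + t. Camera axes: x right, y down, z forward; pixel columns grow to the right and rows downward; lengths in m; the calibration is good to about 2 mm. A picture is of the moment at which its call begins.
A pose or a line that the arm cannot do raises PlanningError and nothing moves.
- close_job(): hands the job in; it is judged then, once.
Trained networks look in the newest picture that a camera, given by its name, has taken for a name from the list of things; names that differ only in an ending like _2 or _b are one class to them, and where a whole thing is asked for, a point or a joint stands for the part that bears it (a point fixed in the world has none). Each returns a list of dicts, best first, with "conf" (0 to 1); they miss things now and then, are a little off and sometimes report something else, mostly with a low value. They report only what shows in the picture. A call takes as long as a camera call. They do not tell look-alikes from the thing itself.
- spot_in(camera, query): "xy" ([column, row] in pixels, amid what is visible of it).
- silhouettes(camera, query): "region" (420x560 bool, what is visible of it) and "xy" ([column, row] in pixels, amid what is visible of it).
Readings, each from a call of its own:
- current_clock(): time.
- current_joint_pos(): joint angles.
- current_qvel(): joint speeds.
- current_joint_torque(): joint torques, N m.
- current_position(): TCP position.
- current_orientation(): TCP orientation.
- current_force(): force on the tool from outside, world axes, zero at the start.
- current_torque(): the same for the moment, N m.
- current_finger_gap(): finger opening in m.
- current_grip_force(): force on a finger pad.
Only numpy, scipy, OpenCV 4.12 (cv2) and the standard library are available. Lean on these libraries where they do the work, as an engineer would, in place of code of your own. Each camera call takes 0.05 s, during which the arm holds its last target. There are 200 camera calls.

TASK

The steel gauge bar has slid to the back of the narrow slot in the wooden gauge block. Take the hooked pick from its stand, hook it behind the bar's upright tab and draw the bar right out of the slot, along the open trough, until it butts snugly against the sprung stop: pull it up to the stop by feel with a steady 5 to 10 N for a good half second, never hauling on the bar or pressing on the block with more than 14 N, and touch the bar only with the pick. Leave the bar lying there, hang the pick back upright in its stand, and do not disturb the jar, tape dispenser and mould.

Things in the scene. Friction and masses are not known exactly. Their poses are not given: they have to be found in the camera images.
- block: Fixed hardwood gauge block, 330 x 80 mm, top 40 mm high. Origin: on the table under the middle of the slot's mouth; +x runs into the slot, z up. The slot runs from x = 0 to an end wall at x = 165 mm: floor at z = 12 mm, channel 20 mm wide up to z = 24 mm, above it an open slit 12 mm wide to the top.
- mouth (a point): Middle of the slot's mouth at floor height, 12 mm above the block's origin. From here to the stop (towards the block's -x) the same floor goes on as an open trough, 20 mm wide between rails 10 mm high.
- stop: Fixed bracket across the trough, same origin and axes as the block, x = -148 to -130 mm, 40 mm wide, top z = 42 mm. It carries a rubber-faced buffer, 16 mm wide, z = 13.5 to 23.5 mm, whose face stands somewhere from x = -115 to -75 mm: the setting differs each time and is not measured, it must be felt. The buffer is a stiff spring: 8 N per mm, travel 6 mm.
- bar: Loose steel bar, about 0.11 kg, 60 (x) x 16 x 8 mm; origin: middle of its underside. It lies along the slot, too wide for the slit. At its rear (+x) end a tab stands up in the slit: 8 mm wide, x = 22 to 30 mm, z = 8 to 22 mm, with a lip at its top (z = 17 to 22 mm) overhanging to x = 37 mm. At first 32 to 52 mm are free between the tab's rear face and the slot's end wall.
- bar_tail (a point): Middle of the rear (+x) face of the bar's tab, 12 mm above the bar's underside and under the lip: where the hook's toe should pull.
- pick: Hooked pick, 0.09 kg, upright in the stand. Origin: shank axis at the underside of its guard plate (48 x 30 x 5 mm). Above, a wooden handle 18 (x) x 16 (y) mm, z = 5 to 51 mm: grip it from above across its x faces, fingertips just over the guard, which braces it. Below, a shank 6 x 6 mm down to z = -30 mm; toe 6 mm wide, z = -30 to -25 mm, pointing to -x, tip at x = -12 mm.
- toe (a point): Tip of the pick's toe: 12 mm in -x and 27.5 mm below the pick's origin.
- stand: Fixed wooden stand for the pick, 70 x 56 mm, 45 mm high. Origin: middle of its underside. An opening through its top, x = -17 to 8 mm, y = -8 to 8 mm, takes the pick's shank and toe (pick and stand axes alike); the guard rests on the top.
- seat (a point): Top of the stand, 45 mm above its origin: where the pick's origin rests when it hangs in the stand.
- jar: Bystander: loose amber glass jar, 60 mm wide, 85 mm high; origin under its middle.
- dispenser: Bystander: loose heavy tape dispenser, 150 x 60 mm, 133 mm high; origin under its middle.
- mould: Bystander: loose wooden mould with grooves, 140 x 80 mm, 48 mm high; origin under its middle.
Not all that is in view belongs to the job. Leave any blue, pink or purple look-alike of the pick alone.

How it is judged:
By the outcome, as a careful person would: the job done as asked, in the order asked, and still so for the second after the job is handed in, with the robot touching nothing.
It also fails if it takes over 64 s, if anything falls off the work surface, if the arm or the gripper's body presses on something with over 40 N, if the wrist force passes 120 N, or if a joint passes its speed limit or range.

## Working session

There is one attempt and no reset: what is moved stays moved. The work goes in short steps, each a Python script; the robot and the scene stay as the last script left them, time stands still between calls to the robot, and variables do not carry over. Pictures are saved under pics/ and viewed, at most 10 in all, crops included, and the job is handed in when it is done.

```bash
ls; mkdir -p pics
cat > h.py <<'E'
import numpy as np, cv2
from bench import *
def pts(c):
    K,R,t=np.array(c["intrinsics"]),np.array(c["R"]),np.array(c["t"])
    z=c["range_z"]; v,u=np.mgrid[0:z.shape[0],0:z.shape[1]]
    P=np.stack([(u-K[0,2])/K[0,0]*z,(v-K[1,2])/K[1,1]*z,z],-1)
    W=(P-t)@R
    W[z<=0]=np.nan
    return W
def proj(c,X):
    K,R,t=np.array(c["intrinsics"]),np.array(c["R"]),np.array(c["t"])
    p=(R@np.asarray(X)+t); p=K@p; return p[:2]/p[2]
E
python3 - <<'E'
from h import *
for n in("top","side"):
    c=capture(n); cv2.imwrite(f"pics/{n}0.png",c["image"]); W=pts(c)
    print(n,c["intrinsics"][0][0],"cam",-np.array(c["R"]).T@np.array(c["t"]))
    for q in("pick","stand","block","bar","stop","jar","dispenser","mould"):
        for d in silhouettes(n,q)[:4]:
            m=d["region"]; P=W[m]; P=P[~np.isnan(P[:,0])]
            print(q,round(d["conf"],2),np.round(d["xy"]),m.sum(),np.round(np.median(P,0),3),np.round(np.percentile(P,98,0),3))
print(current_clock())
E
```

```text
pics
top 521.9831482301997 cam [0.33234723 0.00623668 1.19539502]
pick 0.79 [179. 190.] 262 [0.554 0.186 0.036] [0.576 0.209 0.083]
pick 0.72 [135. 266.] 312 [0.389 0.291 0.036] [0.413 0.309 0.084]
pick 0.62 [184. 231.] 276 [0.448 0.185 0.036] [0.472 0.209 0.083]
pick 0.56 [135. 211.] 291 [0.503 0.284 0.052] [0.529 0.3   0.099]
stand 0.83 [141. 213.] 794 [0.502 0.279 0.044] [0.546 0.328 0.053]
block 0.57 [269. 196.] 4909 [ 0.538 -0.011  0.033] [0.706 0.035 0.044]
stop 0.67 [266. 256.] 211 [0.395 0.006 0.04 ] [0.421 0.025 0.046]
jar 0.94 [392. 221.] 779 [ 0.476 -0.279  0.083] [ 0.505 -0.258  0.089]
jar 0.29 [136. 210.] 323 [0.504 0.284 0.052] [0.53  0.305 0.099]
dispenser 0.86 [ 97. 147.] 2613 [0.654 0.369 0.07 ] [0.725 0.417 0.133]
dispenser 0.59 [274. 164.] 139 [ 0.625 -0.023  0.02 ] [ 0.655 -0.016  0.034]
dispenser 0.5 [142. 214.] 714 [0.502 0.278 0.044] [0.545 0.323 0.051]
mould 0.61 [425. 155.] 2485 [ 0.631 -0.366  0.031] [ 0.701 -0.319  0.05 ]
side 398.5587641782572 cam [0.35671891 0.63950355 0.66029331]
pick 0.89 [291. 290.] 506 [0.452 0.192 0.038] [0.475 0.21  0.083]
pick 0.86 [236. 280.] 421 [0.556 0.194 0.038] [0.578 0.212 0.083]
pick 0.78 [246. 317.] 645 [0.507 0.293 0.052] [0.534 0.304 0.097]
pick 0.74 [309. 343.] 674 [0.391 0.299 0.037] [0.415 0.308 0.083]
stand 0.59 [247. 338.] 1197 [0.502 0.309 0.044] [0.544 0.321 0.048]
block 0.85 [267. 217.] 4562 [0.554 0.005 0.025] [0.709 0.04  0.043]
bar 0.28 [249. 320.] 554 [0.507 0.294 0.052] [0.531 0.304 0.097]
stop 0.55 [335. 232.] 299 [0.399 0.01  0.03 ] [0.426 0.026 0.045]
jar 0.81 [325. 145.] 642 [ 0.479 -0.268  0.059] [ 0.506 -0.259  0.088]
dispenser 0.94 [140. 351.] 4982 [0.651 0.391 0.072] [0.729 0.422 0.133]
mould 0.71 [278. 130.] 1152 [ 0.632 -0.35   0.031] [ 0.701 -0.317  0.051]
0.9
```

Run:
```python
import cv2,numpy as np
t=cv2.imread("pics/top0.png");s=cv2.imread("pics/side0.png")
a=cv2.resize(t[110:310,60:330],(800,593),interpolation=cv2.INTER_CUBIC)
b=cv2.resize(s[180:380,160:430],(800,593),interpolation=cv2.INTER_CUBIC)
cv2.imwrite("pics/topc.png",a);cv2.imwrite("pics/sidec.png",b)
```

```text
(no output)
```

View pics/topc.png

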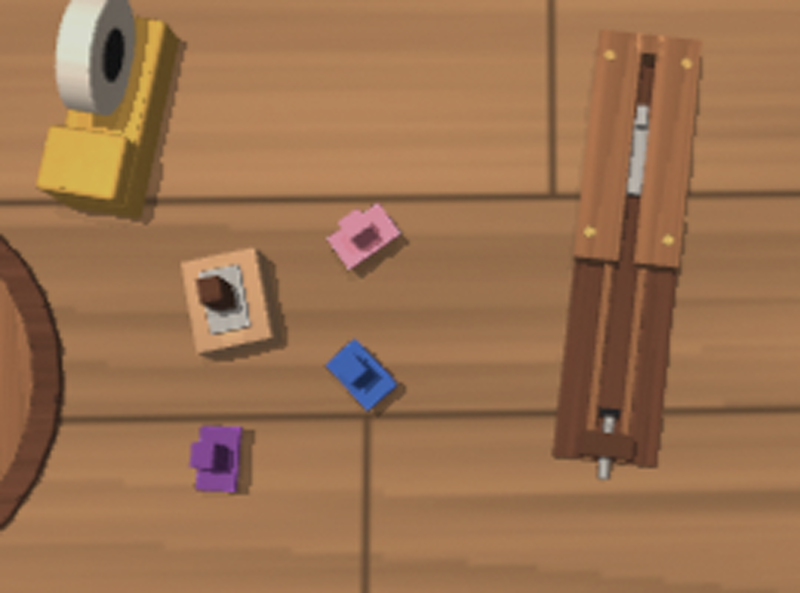

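View pics/sidec.png

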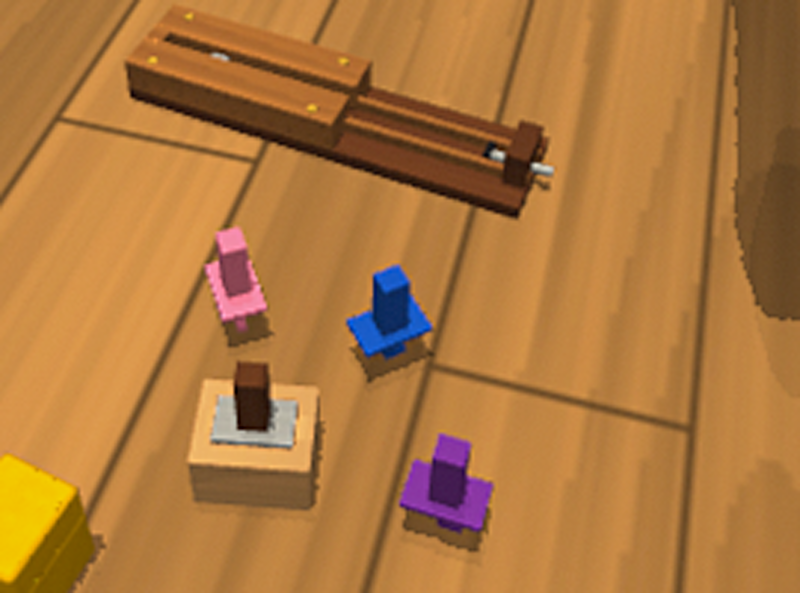

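Four things look like the pick (top image): pink (179,190), blue (184,231), purple (135,266), and one with a brown handle and steel guard in the stand (135,211). I choose the brown one, since it is upright in the wooden stand as described. Block: slot along image-up, stop at the bottom near (265,257), bar in the slit near (275,163). Next I fit the poses and take a close wrist view.

```bash
cat >> h.py <<'E'
def rect(P,zlo,zhi,c,r):
    m=(P[...,2]>zlo)&(P[...,2]<zhi)&(np.hypot(P[...,0]-c[0],P[...,1]-c[1])<r)
    q=P[m][:,:2]; return cv2.minAreaRect((q*1000).astype(np.float32)),len(q)
from scipy.spatial.transform import Rotation as Ro
def down(yaw):  # tool y axis points along world yaw, z down
    y=np.array([np.cos(yaw),np.sin(yaw),0]); z=np.array([0,0,-1.]); x=np.cross(y,z)
    return Ro.from_matrix(np.stack([x,y,z],1)).as_quat()
E
python3 - <<'E'
from h import *
for n in("top","side"):
    W=pts(capture(n))
    print(n,"block",rect(W,.036,.044,(.61,-.025),.14),"stand",rect(W,.042,.047,(.503,.283),.06),"guard",rect(W,.0475,.055,(.503,.283),.04),"handle",rect(W,.085,.11,(.503,.283),.04))
print(Ro.from_quat(current_orientation()).as_matrix().round(2))
# look from above the stand
for yaw in (0.15,0.15+np.pi):
    print(yaw,inverse_kinematics([.50,.283,.30],down(yaw)))
    print(yaw,inverse_kinematics([.60,-.02,.28],down(yaw)))
E
```

```text
top block (((623.368896484375, -22.269912719726562), (80.0724868774414, 180.74871826171875), 83.01634216308594), 2167) stand (((507.6267395019531, 288.1972961425781), (70.57730865478516, 56.83371353149414), 11.933133125305176), 402) guard (((506.986572265625, 287.59515380859375), (69.44530487060547, 55.52068328857422), 10.907435417175293), 203) handle (((508.0140075683594, 288.2080078125), (18.826675415039062, 16.26249122619629), 11.366021156311035), 81)
side block (((625.1950073242188, -22.945266723632812), (84.86847686767578, 180.94168090820312), 82.868408203125), 1695) stand (((509.6928405761719, 287.3218078613281), (69.99162292480469, 57.86854934692383), 11.492382049560547), 611) guard (((505.6305236816406, 286.57373046875), (59.93137741088867, 56.39610290527344), 8.903327941894531), 347) handle (((509.35400390625, 288.0035095214844), (17.804367065429688, 16.724788665771484), 12.627957344055176), 139)
[[ 0.96  0.29 -0.  ]
 [ 0.29 -0.96  0.  ]
 [ 0.   -0.   -1.  ]]
0.15 [ 3.94831578e-01  2.41670304e-01  1.40300134e+00 -4.44089210e-16
  1.49692101e+00  2.44831578e-01]
0.15 [-1.48344050e-01  2.92824021e-01  1.37967613e+00 -4.44089210e-16
  1.46909250e+00 -2.98344050e-01]
3.291592653589793 [ 3.94831578e-01  2.41670304e-01  1.40300134e+00 -4.44089210e-16
  1.49692101e+00 -2.89676108e+00]
3.291592653589793 [-1.48344050e-01  2.92824021e-01  1.37967613e+00 -4.44089210e-16
  1.46909250e+00  2.84324860e+00]
```

Run:
```python
from h import *
move_ptp([.62,-.022,.24],down(-.122)); c=capture("wrist"); W=pts(c)
cv2.imwrite("pics/w_block.png",c["image"]); np.savez("wb.npz",**{k:np.array(v) for k,v in c.items()})
print("block",rect(W,.036,.044,(.61,-.025),.14),current_clock())
print("cam",-np.array(c["R"]).T@np.array(c["t"]),np.array(c["R"])[2])
print(proj(c,[.5335,-.0114,.012]),proj(c,[.697,-.0315,.04]))
move_ptp([.47,.28,.24],down(.204)); c=capture("wrist"); W=pts(c)
cv2.imwrite("pics/w_stand.png",c["image"])
print("stand",rect(W,.042,.047,(.503,.283),.06),"handle",rect(W,.085,.11,(.503,.283),.04),current_clock())
a=cv2.imread("pics/w_block.png");b=cv2.imread("pics/w_stand.png")
cv2.imwrite("pics/w2.png",cv2.resize(np.vstack([a,b]),(400,600)))
```

```text
block (((624.14990234375, -23.176799774169922), (80.4797592163086, 180.55978393554688), 82.89656066894531), 7741) 3.575
cam [0.62895746 0.05498199 0.43678468] [-0.03663248 -0.28412376 -0.95808755]
[217.06065623 176.72870345] [342.16034543 180.51427596]
stand (((508.5566101074219, 287.9284973144531), (69.92671966552734, 56.20384979248047), 11.417181968688965), 1444) handle (((508.3195495605469, 288.0900573730469), (17.969005584716797, 15.724997520446777), 12.234393119812012), 269) 4.9
```

View pics/w2.png

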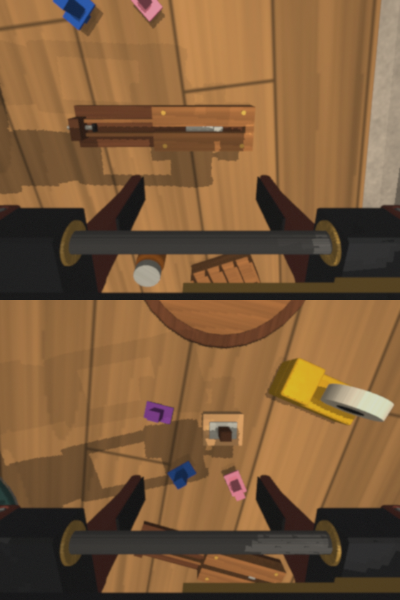

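The close view confirms the brown-handled pick with steel guard in the stand. The block fits from all three cameras agree within about 1 mm. Next, locate the tab in the slot and grasp the pick.

```bash
cat >> h.py <<'E'
BY=np.radians(-7.1); BO=np.array([.624,-.023])-.091*np.array([np.cos(BY),np.sin(BY)])
RB=np.array([[np.cos(BY),-np.sin(BY)],[np.sin(BY),np.cos(BY)]])
def b2w(x,y,z): return np.r_[BO+RB@[x,y],z]
def w2b(W): return np.concatenate([(W[...,:2]-BO)@RB,W[...,2:]],-1)
SP=np.array([.5083,.2881]); SY=np.radians(11.8)
E
python3 - <<'E'
from h import *
c=dict(np.load("wb.npz")); B=w2b(pts(c)); im=c["image"].astype(int)
sat=im.max(-1)-im.min(-1)
m=(abs(B[...,1])<.009)&(B[...,0]>.0)&(B[...,0]<.178)&(B[...,2]<.037)
g=m&(sat<40)
for lo in np.arange(0,.176,.005):
    s=(B[...,0]>=lo)&(B[...,0]<lo+.005); k=s&m
    print(round(lo,3),k.sum(),(s&g).sum(),np.round(np.median(B[k][:,2])*1e3,1) if k.any() else'',np.round(np.percentile(B[k][:,2],90)*1e3,1) if k.any() else'',np.round(np.median(B[k][:,1])*1e3,1) if k.any() else '')
top=g&(B[...,2]>.029); print("tab top x",np.percentile(B[top][:,0],[2,98]),"y",np.percentile(B[top][:,1],[2,50,98]),top.sum())
# grasp
q=down(SY)
move_gripper(.04)
move_ptp([*SP,.13],q); print("hit",servo_line([*SP,.0525],rate=.06,contact_N=6)); print(current_position())
move_gripper(0); print("gap",current_finger_gap(),current_grip_force(),current_position())
np.save("grasp.npy",current_position()); f0=current_force()
servo_line([*SP,.15],rate=.08); print(f0,current_force(),current_finger_gap(),current_clock())
s=capture("side"); cv2.imwrite("pics/lift.png",cv2.resize(s["image"][150:350,150:420],(540,400)))
E
```

```text
0.0 31 11 12.4 29.0 -5.4
0.005 33 13 12.8 34.3 -5.8
0.01 36 13 12.4 32.3 -5.6
0.015 31 13 12.8 34.4 -6.0
0.02 33 12 13.0 33.4 -5.3
0.025 36 17 12.8 33.2 -5.2
0.03 33 14 12.6 34.0 -5.6
0.035 30 8 12.8 30.0 -4.9
0.04 36 17 12.5 32.5 -5.6
0.045 33 17 12.2 33.1 -5.6
0.05 30 11 12.5 31.3 -5.5
0.055 36 24 14.3 32.6 -5.4
0.06 28 21 20.8 35.0 -4.6
0.065 36 28 20.5 32.3 -4.0
0.07 36 28 20.5 32.6 -4.1
0.075 34 27 20.4 29.5 -3.9
0.08 28 21 20.3 35.2 -4.1
0.085 36 28 20.4 32.1 -3.9
0.09 36 28 20.4 32.3 -4.0
0.095 33 29 20.5 33.3 -3.8
0.1 32 28 20.8 34.2 -4.6
0.105 34 31 20.2 30.2 -3.9
0.11 37 33 33.8 35.1 -1.4
0.115 33 31 33.9 35.3 -1.2
0.12 35 27 34.1 35.7 -1.2
0.125 22 12 32.0 35.7 -5.0
0.13 35 15 12.5 33.0 -5.4
0.135 36 15 12.5 32.3 -5.5
0.14 30 8 12.9 35.0 -5.5
0.145 35 6 12.4 33.1 -5.5
0.15 35 12 12.4 30.3 -5.5
0.155 31 5 12.7 34.3 -5.7
0.16 33 0 12.3 33.5 -5.6
0.165 35 1 23.1 35.7 -2.0
0.17 0 0   
0.175 0 0   
tab top x [0.06574382 0.12540173] y [-0.00618651 -0.00142494  0.0039277 ] 105
hit False
[0.50864995 0.28824744 0.05292698]
gap 0.01750175489532602 29.967016875743866 [0.50858373 0.28817077 0.05267382]
[0.7311387  0.36343089 0.70907656] [ 0.49422845  0.54370031 -1.18132362] 0.017468299619952613 9.6
```

View pics/lift.png

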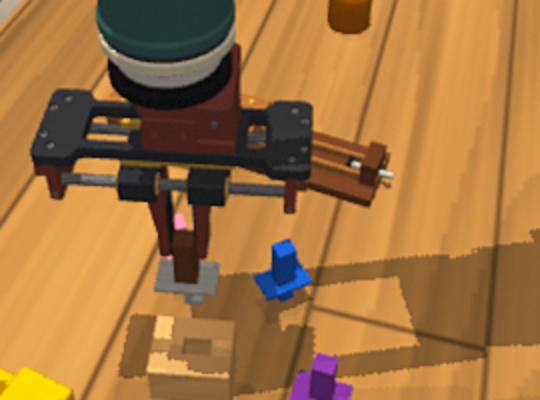

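Lift picture: the pick hangs in the gripper at (185,265). The toe under the guard points right (195,298), towards the robot (-x), and the stand's opening (200,345) is offset the same way. So pick yaw is +11.8°. Next I refine the slit's centre line and hover above it.

Run:
```python
from h import *
c=dict(np.load("wb.npz")); B=w2b(pts(c))
m=(abs(B[...,2]-.04)<.003)&(B[...,0]>.02)&(B[...,0]<.15)
for lo,hi in((.01,.05),(.05,.1),(.1,.15)):
    s=m&(B[...,0]>lo)&(B[...,0]<hi); y=B[s][:,1]
    print("slit edges",np.percentile(y[y<0],98),np.percentile(y[y>0],2),"outer",np.percentile(y,[.5,99.5]))
move_ptp(b2w(.150,0,.15),down(BY)); servo_line(b2w(.150,0,.098),rate=.1)
for n in("wrist","side"):
    c=capture(n); im=c["image"].copy(); 
    tcp=current_position(); u=proj(c,b2w(.15,0,.06)); print(n,u)
    x,y=np.clip(u.astype(int),[90,75],[470,345]); cv2.imwrite(f"pics/h_{n}.png",cv2.resize(im[y-75:y+75,x-90:x+90],(540,450),interpolation=cv2.INTER_CUBIC))
    W=w2b(pts(c)); s=(abs(W[...,2]-(.098-.0077+.0025))<.006)&(abs(W[...,0]-.15)<.03)&(abs(W[...,1])<.03)
    P=W[s]; print("guard",len(P),np.percentile(P,[2,50,98],axis=0).round(4).tolist() if len(P) else'')
    s=(W[...,2]>.058)&(W[...,2]<.084)&(abs(W[...,0]-.14)<.03)&(abs(W[...,1])<.02)
    P=W[s]; print("shank",len(P),np.percentile(P,[2,50,98],axis=0).round(4).tolist() if len(P) else'')
a=[cv2.imread(f"pics/h_{n}.png") for n in("wrist","side")]
cv2.imwrite("pics/h.png",cv2.resize(np.hstack(a),(800,334)))
print(w2b(current_position()),current_clock(),current_force())
```

```text
slit edges -0.006503846398140712 0.006448045887944928 outer [-0.04001003  0.0390679 ]
slit edges -0.006473603017136571 0.006463676323782971 outer [-0.33340772  0.03988906]
slit edges -0.006502534855477859 0.00644281183132095 outer [-0.33316655  0.03995792]
wrist [281.26171195 221.92173927]
guard 1619 [[0.1269, -0.0054, 0.0929], [0.1511, 0.0079, 0.0961], [0.1735, 0.0146, 0.0977]]
shank 0 
side [221.30722271 187.5909094 ]
guard 124 [[0.1275, -0.0133, 0.0922], [0.1416, 0.0074, 0.0971], [0.174, 0.0152, 0.0987]]
shank 32 [[0.1403, -0.0029, 0.0637], [0.1492, 0.0014, 0.0687], [0.1551, 0.0042, 0.0815]]
[1.50833375e-01 1.00158356e-04 9.89578608e-02] 11.775 [ 0.80929868  0.27809746 -0.93676352]
```

View pics/h.png

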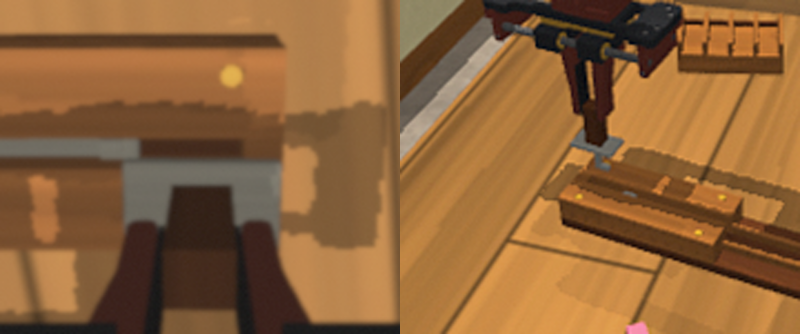

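The hover view shows the guard centred over the slit (guard y spans ±15 mm, x centred at 150 mm), with the lip's end well ahead of the toe. Now insert and make gentle contact with the tab.

Run:
```python
from h import *
print("hit",servo_line(b2w(.150,0,.0592),rate=.04,contact_N=3)); sleep(.2)
p=w2b(current_position()); F=current_force(); print(p,F,current_finger_gap())
if p[2]<.062:
    hit=servo_line(b2w(.120,0,.0592),rate=.025,contact_N=1.2)
    sleep(.1); print(hit,w2b(current_position()),current_force()-F,current_clock())
```

```text
hit False
[ 1.50193086e-01 -5.08065191e-06  5.95302884e-02] [-0.55973293  0.10796726 -1.35782455] 0.01745544538913183
False [ 1.20007914e-01 -3.84956093e-05  5.91313834e-02] [ 0.98605946 -0.25557278  0.83590978] 14.5417
```

Run:
```python
from h import *
u=np.r_[RB[:,0],0]
print(servo_line(b2w(.006,0,.0592),rate=.05,contact_N=3.5)); sleep(.2)
F=current_force(); print(w2b(current_position()),F,current_clock())
c=capture("side"); W=w2b(pts(c)); im=c["image"].astype(int); g=(im.max(-1)-im.min(-1)<40)&(abs(W[...,1])<.01)&(W[...,0]<.02)&(W[...,0]>-.125)&(W[...,2]<.036)
x=W[g][:,0]; print("bar pts",len(x),np.histogram(x,np.arange(-.125,.021,.01)))
hit=servo_line(b2w(-.046,0,.0592),rate=.009,contact_N=2.5)
for i in range(3):
    sleep(.05); print(hit,w2b(current_position()).round(5),(current_force()-F)@u,current_force(),current_clock())
```

```text
False
[6.14930356e-03 4.20517085e-06 5.92244311e-02] [ 0.22541948  0.04454541 -1.79610103] 17.175
bar pts 203 (array([15, 20,  1,  0,  0,  1, 24, 19, 22, 21, 20, 33, 25,  2]), array([-0.125, -0.115, -0.105, -0.095, -0.085, -0.075, -0.065, -0.055,
       -0.045, -0.035, -0.025, -0.015, -0.005,  0.005,  0.015]))
True [-3.840e-02  1.000e-05  5.927e-02] 2.74096201756649 [ 2.9500583  -0.25655049 -1.53613532] 21.65
True [-3.837e-02  2.000e-05  5.922e-02] 0.45123077611624185 [0.80189673 1.02209049 0.44664588] 21.7
True [-3.836e-02  1.000e-05  5.923e-02] 1.8578768451428724 [2.11499363 0.18376653 0.10388668] 21.75
```

The bar follows and touches the buffer with the pick at x = -38.4 mm (bar front about -110 mm). Now build the force in small steps.

```bash
cat >> h.py <<'E'
U=np.r_[RB[:,0],0]
def favg(n=8,dt=.012):
    a=[]
    for _ in range(n): sleep(dt); a.append(current_force()@U)
    return np.mean(a),np.max(a)
E
python3 - <<'E'
from h import *
x=-.0384; f,_=favg(); print("start",f)
while f<7.3 and x>-.046:
    x-=min(.0004,max(.0001,(7.6-f)/8000*.7)); servo_line(b2w(x,0,.0592),rate=.01); f,m=favg(); print(round(x*1e3,2),round(w2b(current_position())[0]*1e3,2),round(f,2),round(m,2))
    if m>11.5: break
t=current_clock(); r=[]
while current_clock()-t<.9: r.append(round(favg()[0],2))
print(r,current_clock(),w2b(current_position()))
E
```

```text
start 1.5631191976194643
-38.8 -38.51 2.52 3.41
-39.2 -38.77 2.92 3.74
-39.6 -39.12 4.19 4.69
-39.9 -39.42 4.86 5.83
-40.14 -39.52 5.23 6.24
-40.35 -39.61 5.43 5.86
-40.54 -39.7 5.36 5.94
-40.73 -39.77 5.77 6.24
-40.89 -39.85 5.55 5.84
-41.07 -39.85 5.58 6.41
-41.25 -39.98 6.15 6.78
-41.37 -39.96 5.8 6.54
-41.53 -40.09 6.38 7.15
-41.64 -40.08 6.5 7.18
-41.74 -40.14 6.49 7.64
-41.84 -40.19 6.69 7.1
-41.94 -40.21 6.31 7.09
-42.05 -40.25 6.66 7.39
-42.15 -40.3 6.72 7.96
-42.25 -40.33 6.95 7.95
-42.35 -40.34 6.96 7.54
-42.45 -40.4 6.57 7.74
-42.55 -40.42 6.82 7.15
-42.65 -40.47 7.14 8.1
-42.75 -40.5 7.16 7.85
-42.85 -40.56 7.49 7.9
[np.float64(7.23), np.float64(6.93), np.float64(7.06), np.float64(7.11), np.float64(6.93), np.float64(7.27), np.float64(6.97), np.float64(7.09), np.float64(7.26), np.float64(7.29), np.float64(6.97), np.float64(7.39), np.float64(7.3), np.float64(7.28)] 30.9833 [-4.05765827e-02 -4.17326591e-05  5.98168828e-02]
```

Run:
```python
from h import *
print(servo_line(b2w(-.0375,0,.0592),rate=.003),favg()); 
print(servo_line(b2w(-.018,0,.0592),rate=.02),favg(),current_finger_gap(),w2b(current_position()))
for n in("side","top"):
    c=capture(n); im=c["image"]; x,y=proj(c,b2w(-.05,0,.03)).astype(int)
    cv2.imwrite(f"pics/r_{n}.png",cv2.resize(im[y-60:y+60,x-80:x+80],(400,300),interpolation=cv2.INTER_CUBIC))
cv2.imwrite("pics/r.png",np.hstack([cv2.imread(f"pics/r_{n}.png") for n in("side","top")])); print(current_clock())
```

```text
False (np.float64(0.8505933992297301), np.float64(1.6469897331052743))
False (np.float64(0.0937279203259527), np.float64(0.5815332650845069)) 0.017772437990015818 [-1.81826114e-02  4.18246077e-06  5.91813252e-02]
34.275
```

View pics/r.png

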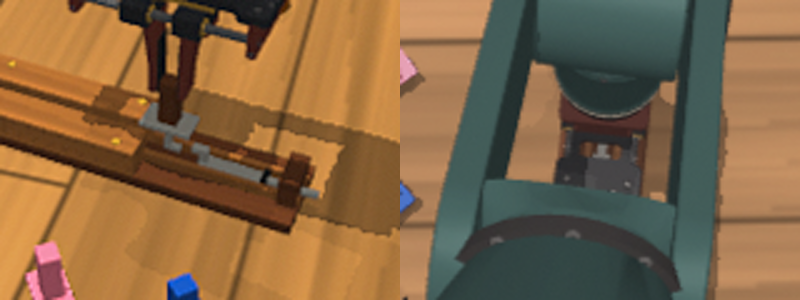

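The picture shows the bar in the trough with its front on the black buffer (265,178). The pick is clear behind the tab (tab 200,150; shank 172,148). Now lift out and hang the pick back.

Run:
```python
from h import *
g=np.load("grasp.npy"); F=current_force()
print(servo_line(b2w(-.018,0,.16),rate=.08,contact_N=6))
move_ptp([g[0],g[1],.15],down(SY)); servo_line([g[0],g[1],.10],rate=.08)
c=capture("side"); W=pts(c); sp=W-[g[0],g[1],0]
R=np.array([[np.cos(SY),-np.sin(SY)],[np.sin(SY),np.cos(SY)]]); q=sp[...,:2]@R
s=(sp[...,2]>.062)&(sp[...,2]<.084)&(np.hypot(q[...,0],q[...,1])<.03); P=np.c_[q[s],sp[s][:,2]]
print("shank/toe",len(P),np.percentile(P,[2,50,98],axis=0).round(4).tolist())
h=servo_line([g[0],g[1],g[2]+.0003],rate=.04,contact_N=4); sleep(.1)
print(h,current_position(),g,current_force(),current_clock())
c=capture("side"); u,v=proj(c,[*SP,.06]).astype(int)
cv2.imwrite("pics/s.png",cv2.resize(c["image"][v-60:v+60,u-80:u+80],(400,300),interpolation=cv2.INTER_CUBIC))
```

```text
False
shank/toe 35 [[-0.0096, -0.0038, 0.0629], [-0.0023, 0.0012, 0.0677], [0.0044, 0.0026, 0.0737]]
False [0.50882735 0.2882778  0.05327646] [0.50858373 0.28817077 0.05267382] [0.04574013 0.10389273 0.36126041] 39.075
```

View pics/s.png

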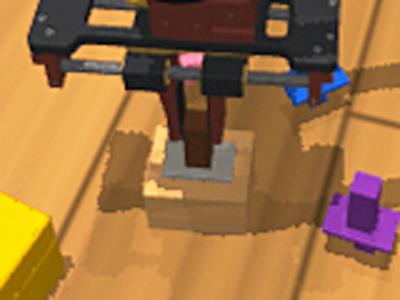

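The guard sits on the stand top (200,160). Release, retreat and check.

Run:
```python
from h import *
g=np.load("grasp.npy")
move_gripper(.04); servo_line([g[0],g[1],.16],rate=.1); move_ptp([.45,.15,.30],down(0)); sleep(.2)
for n in("side","top"):
    c=capture(n); W=pts(c); cv2.imwrite(f"pics/f_{n}.png",c["image"])
    print(n,"handle",rect(W,.085,.11,(.503,.283),.04))
    for q in("jar","dispenser","mould"):
        d=silhouettes(n,q)
        if d: P=W[d[0]["region"]]; print(q,np.nanmedian(P,0).round(3),d[0]["xy"])
c=capture("side"); im=c["image"]
A=im[150:330,150:390]; cv2.imwrite("pics/f.png",cv2.resize(A,(800,600),interpolation=cv2.INTER_CUBIC)); print(current_clock())
B=w2b(pts(c)); i=im.astype(int); k=(i.max(-1)-i.min(-1)<40)&(abs(B[...,1])<.008)&(B[...,0]<-.02)&(B[...,0]>-.125)
print("grey x,z",np.c_[B[k][:,0],B[k][:,2]][np.argsort(B[k][:,0])][::6].round(3).tolist())
```

```text
side handle (((509.6640319824219, 288.03497314453125), (18.1711483001709, 17.236236572265625), 13.946624755859375), 139)
jar [ 0.471 -0.268  0.044] [327.5, 151.8]
dispenser [0.651 0.391 0.072] [137.3, 351.4]
mould [ 0.646 -0.349  0.031] [273.3, 131.9]
top handle (((0.0, 0.0), (0.0, 0.0), 0.0), 0)
jar [ 0.476 -0.28   0.083] [394.8, 219.5]
dispenser [0.708 0.367 0.123] [94.1, 113.2]
mould [ 0.63  -0.367  0.031] [423.8, 155.8]
42.3833
grey x,z [[-0.123, 0.021], [-0.12, 0.02], [-0.115, 0.022], [-0.114, 0.025], [-0.111, 0.023], [-0.109, 0.026], [-0.106, 0.021], [-0.103, 0.02], [-0.099, 0.02], [-0.096, 0.021], [-0.093, 0.022], [-0.09, 0.022], [-0.087, 0.023], [-0.083, 0.022], [-0.081, 0.022], [-0.077, 0.02], [-0.074, 0.02], [-0.071, 0.02], [-0.068, 0.02], [-0.064, 0.021], [-0.061, 0.02], [-0.059, 0.022], [-0.056, 0.022], [-0.055, 0.034], [-0.053, 0.03], [-0.051, 0.036], [-0.05, 0.023], [-0.046, 0.014], [-0.043, 0.036]]
```

View pics/f.png

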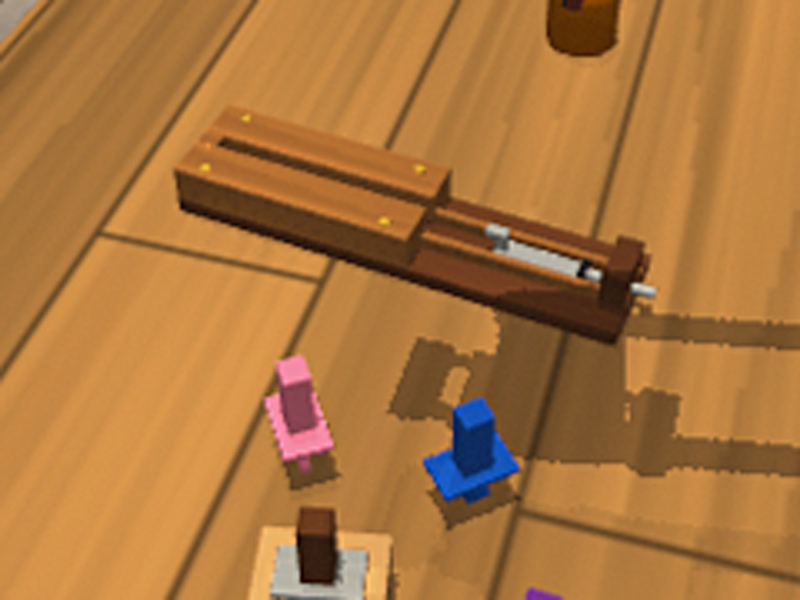

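The final picture shows the bar's front end against the black buffer (585,268) with its tab at (497,238). The pick is upright in its stand (318,545), and the bystanders have not moved.

```bash
python3 -c "
from bench import *
print(close_job())"
```

```text
the job is handed in; nothing more can be done
None
```

The bar rests against the sprung stop after a hold of about 1 s at 7 N, the pick hangs back in its stand, the jar, dispenser and mould look undisturbed in the final pictures, and the job was handed in at about 42 s.

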